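Clamp the cracked phone in the spring-jaw holder

TASK

Clear the spring-jaw holder by taking the red spudger that was left lying across it and laying it flat in the open drawer of the grey organiser. Then clamp the phone with the cracked black back in the holder, cracked back up and either way round: tuck one end under the lip of the blue fixed jaw and press the other end down past the orange spring jaw until the jaw snaps over its edge and the phone lies flat on the bed, centred between the sides. Do not bang the phone down, and leave the white phone and everything else on the board where it is.

Things in the scene. Friction and masses are not known exactly. Their poses are not given: they have to be found in the camera images.
- bed (a point): Seat of the spring-jaw phone holder: middle of the seat on top of the black rubber bed, 30 mm above the board. x runs along the holder from the blue fixed jaw to the orange spring jaw, y across, z up. The bed is 44 mm wide; a seated phone reaches from x = -70 to +70 mm. Beside the bed, between the jaws, fingers can pass down to the base plate, 22 mm below the bed.
- lip (a point): Blue fixed jaw of the holder, 50 mm wide: this point is the lower edge of its lip, 13 mm above the bed at x = -67 mm of it. The lip is 6 mm thick (top 19 mm above the bed); under it the upright face stands 3 mm further back, at x = -70 mm. Same axes as bed.
- jaw_nose (a point): Tip of the orange spring jaw's nose; moves with the jaw. Jaw 50 mm wide. Closed, the tip is at x = +65 mm of the bed, 13 to 14.5 mm above it. Under it a slope that holds the phone's top edge down runs 3 mm back to the upright end face; above it a lead-in slope, 30 degrees off upright, rises 7 mm outwards to the jaw's flat top, 27 mm above the bed.
- jaw (a joint): Orange spring jaw of the holder: how far it is pushed outwards (+x of the bed), m; 0 closed and empty, 0.012 fully open. The phone's end, pressed down on the lead-in slope, slides it open by itself; spring 3 N closed, 7 N at 9 mm. Pressing the end past the nose takes about 5 to 15 N downwards; then the jaw springs back over the edge and reads about 0.002 to 0.004.
- drawer_in (a point): Top drawer of the grey organiser, pulled part-way out: point on its inner floor, about 88 mm above the board, mid-width, at the inner face of the front panel; moves with the drawer. x points back into the organiser, y along the front, z up. Inside 144 mm deep (x), 220 mm wide (y), walls 33 mm high, front panel 39 mm. Reachable from above: x from 0 to (drawer - 3 mm).
- organiser: Grey parts organiser, fixed, 170 mm deep, 240 mm wide, 132 mm high (its top is 44 mm above the top drawer's floor); origin at the centre of its underside, x towards its back, drawers in its -x face.
- holder: The holder, screwed to the board: base plate 224 x 76 x 8 mm, raised spine with the bed on top, a jaw at each end, two coil springs and a blue end block (to x = +126 mm, lower than the jaw) behind the spring jaw. Same axes as bed, origin on the board 30 mm below it.
- phone_mid (a point): The phone to clamp: 140 x 66 x 10 mm, 0.17 kg, lying screen down with its cracked black glass back up (pale crack lines) and a camera plate 26 x 24 x 1.6 mm near one end. This point is its centre, half-way up (5 mm above its underside); x along its length (camera plate at x = +44, y = +16 mm), y across its 66 mm width, z out of the cracked back.
- white_phone_mid (a point): A second phone of the same size and shape with a whole white back: leave it where it is. Centre, half-way up; x along its length, y across.
- spudger_mid (a point): Red plastic spudger (flat pry stick), 150 mm long, 11 mm wide, 8 mm thick over the middle 96 mm, its thin ends 4 to 5 mm; 20 g. It lies across the holder's bed and overhangs it on both sides. This point is its centre, half-way up (4 mm above its underside); x along its length, z up.
- spudger_tip (a point): Flat end of the spudger, 73 mm from its centre along +x, 4 mm above its underside.
- spudger_butt (a point): Other end of the spudger, 73 mm from its centre along -x, 4 mm above its underside.
- drawer (a joint): How far the organiser's top drawer is pulled out, m: 0 shut, 0.125 fully out. It slides with about 2 N of friction.
- tweezers: Stainless tweezers 160 mm long, 10 mm wide, 12 mm high, lying on the board on the +y side of the holder; origin on the underside, x along their length (from -70 to +90 mm). Leave alone.
- suction_cup: Blue hard silicone suction cup with a stem and button, 58 mm across, 45 mm high, standing beside the cracked phone near one end; origin at the centre of its underside. Leave alone.
- tin: Round steel tin 56 mm across, 45 mm high, beside the cracked phone on its other side; origin at the centre of its underside. Leave alone.
- screw_tray: Small green screw tray 72 x 52 x 22 mm with four compartments; origin at the centre of its underside. Leave alone.
- screwdriver: Screwdriver 170 mm long lying on the board near the robot, about 25 mm high; origin on the underside, x along its length. Leave alone.
- cleaner: White bottle of cleaner, 58 mm across, 135 mm high, standing on the -y side of the holder, its axis about 150 mm from the bed's middle; origin at the centre of its underside. Leave alone.
- phone: The whole phone to clamp; same axes as phone_mid, origin at the centre of its underside.
- spudger: The whole spudger; same axes as spudger_mid, origin at the centre of its underside.

How it is judged:
By the outcome, as a careful person would: the job done as asked, in the order asked, and still so for the second after the job is handed in, with the robot touching nothing.
It also fails if it takes over 61 s, if anything falls off the work surface, if the arm or the gripper's body presses on something with over 40 N, if the wrist force passes 120 N, or if a joint passes its speed limit or range.

ROBOT

A 6-joint arm with a two-finger parallel gripper is mounted at the origin on the work surface. World frame = base frame: x ahead of the robot, y to its left, z up, the work surface at z = 0. Lengths are in m, angles in degrees, forces in N, time in s.
With the tool pointing down it reaches from about 0.325 to 0.775 m from the base axis. Payload 5.5 kg.
Tool frame: the origin (TCP) lies at the very end of the fingers, on their centre line; the grasp point (between the pads) lies 19 mm behind it (robot.grasp_offset is the distance from the TCP to the grasp point, in m); z points along the fingers, x is the direction in which the jaws open and shut, and the axes are right-handed (so a half turn about z gives the same grasp; the last joint's range is limited). The gripper opens to 88 mm and grips with 3 to 60 N. Pads are 20 mm wide; open, the fingers measure 115 mm over their backs; the gripper's body (75 mm by 178 mm) begins 61 mm behind the grasp point.
Start: joints at [72.897, 5.22, 70.514, -0, 104.267, -3.249], TCP at [0.144, 0.583, 0.223] pointing down, gripper open.
Joint ranges: [-164.24, 164.24], [-49.07, 125.15], [9.68, 141.18], [-86.29, 266.29], [3.28, 154.24], [-151.56, 151.56]. Speed limits (degrees/s): [147.25, 147.25, 172.46, 180, 180, 180].

INTERFACE

Orientations are given as a 3x3 rotation matrix whose columns are the frame's x, y, z axes.
In Python, from workcell import robot gives the robot as it stands. The module is installed in compiled form; this text tells all that it offers.
- The arm moves only by the tool drive_tool, never from a script. Its argument "commands" is a list of rows, each a list of 3 entries, a list of its own where there are three numbers: the turn, a rotation vector about the tool's x, y, z in rad, then the shift along the tool's x, y, z in m, then the finger opening in m, from 0 to 0.0878. A call has exactly 10 rows; each row is the pose to reach, as a shift and turn from the pose commanded when the call began, along the tool's axes at that moment; what a row does not reach only later rows make up. A row lasts 1/12 s, in which the tool goes at most 41.7 mm and 7.16 degrees, less where a joint would pass 70% of its speed; a pose out of reach is approached as far as the arm can. A call with a gripper value outside its range is refused whole. The fingers move at their own pace and stop on an object; the grip force is fixed at half the most. Time passes only in rows, so rows that repeat a pose let the fingers close, or fill a call up. It gives the time, the measured TCP pose, the force and the opening at its end, in the units of the state.
- robot.state(): the state, without advancing time (a new reading comes with each control period).
- robot.read_camera(name): name is "scene" or "top" or "wrist"; returns the picture (400x640x3 uint8, blue, green, red); there is no depth.
- robot.camera_info(name): a dict with "K" (3x3 intrinsics, pixels), "rvec" (rotation vector, rad) and "tvec" (3), from world to camera coordinates, as OpenCV has them. Camera axes: x right, y down, z forward; pixel columns grow to the right and rows downward; lengths in m; the calibration is good to about 2 mm. A picture is of the moment at which its call begins: read the wrist's pose just before it. camera_info takes no time and is no camera call; for the wrist camera it gives the pose at the moment of the call.
- robot.job_done(): hands the job in, once; it reports no verdict.
The state is a dict: "time_s": time; "joints": joint angles; "dq": joint speeds; "joint_efforts": joint torques, N m; "ee_pos": TCP position; "orientation": TCP orientation; "force": force on the tool from outside, world axes, zero at the start; "torque": the same for the moment, N m; "gripper_width": finger opening in m.
Only numpy, scipy, OpenCV 4.12 (cv2) and the standard library are available. Lean on these libraries where they do the work, as an engineer would, in place of code of your own. Each camera call takes 0.05 s, during which the arm holds its last target. There are 200 camera calls.

## Working session

There is one attempt and no reset: what is moved stays moved. The work goes in short steps, Python scripts to look and compute and a tool call to move; the robot and the scene stay as the last step left them, time stands still between calls to the robot, and variables do not carry over. Pictures are saved under pics/ and viewed, about 8 in all and at most 12, crops included, and the job is handed in when it is done.

Besides the shell and the picture viewer there is one more tool, called after "Call:" by a JSON object that holds its "api" and its "payload", one argument or row to a line. drive_tool: Moves the arm, as the interface text tells. Its arguments: {"type":"object","properties":{"commands":{"type":"array"}},"required":["commands"]}

```bash
mkdir -p pics; ls; cat > h.py <<'E'
import numpy as np, cv2
from workcell import robot
def cam(n):
    i=robot.camera_info(n); R,_=cv2.Rodrigues(np.array(i["rvec"],float)); return np.array(i["K"],float),R,np.array(i["tvec"],float).ravel()
def ray(c,uv,z):
    K,R,t=c; uv=np.atleast_2d(np.array(uv,float))
    d=(np.linalg.inv(K)@np.c_[uv,np.ones(len(uv))].T).T@R; o=-R.T@t
    return o+d*((z-o[2])/d[:,2])[:,None]
def proj(c,P):
    K,R,t=c; p=(K@(R@np.atleast_2d(P).T+t[:,None])).T; return p[:,:2]/p[:,2:]
def snap(n,f):
    c=cam(n); im=robot.read_camera(n); cv2.imwrite(f"pics/{f}.png",im); return c,im
E
python3 - <<'E'
from h import *
for n in("top","scene"):
    c,im=snap(n,n+"0"); print(n,-c[1].T@c[2],c[0].tolist())
s=robot.state();print(s)
E
```

```text
pics
top [0.22707617 0.03665733 1.58347758] [[469.7856034848493, 0.0, 320.59138632457706], [0.0, 469.7856034848493, 205.38491880351725], [0.0, 0.0, 1.0]]
scene [ 1.09592837 -0.37437877  0.68832249] [[376.8209576524575, 0.0, 310.42015510870004], [0.0, 376.8209576524575, 204.50537030675812], [0.0, 0.0, 1.0]]
{'time_s': 0.1, 'joints': array([ 7.28972887e+01,  5.25804803e+00,  7.05754089e+01,  2.95169780e-04,
        1.04267560e+02, -3.24852207e+00]), 'dq': array([ 0.07433596, -0.14806732, -0.00909493,  0.03138178,  0.05191262,
       -0.04318079]), 'joint_efforts': array([ 1.88533799e-03, -4.47857451e+01, -4.07570887e+01,  7.00214133e-02,
        2.83915596e-02, -9.46211344e-05]), 'ee_pos': array([0.14358859, 0.58228197, 0.22162354]), 'orientation': array([[ 2.39450142e-01,  9.70908521e-01, -5.23265519e-04],
       [ 9.70907067e-01, -2.39450690e-01, -1.68363749e-03],
       [-1.75995427e-03, -1.04894955e-04, -9.99998446e-01]]), 'force': array([ 0.85783442,  0.35702409, -0.41158848]), 'torque': array([-0.01286015,  0.01136668,  0.02492048]), 'gripper_width': 0.08787625586052748}
```

View pics/top0.png

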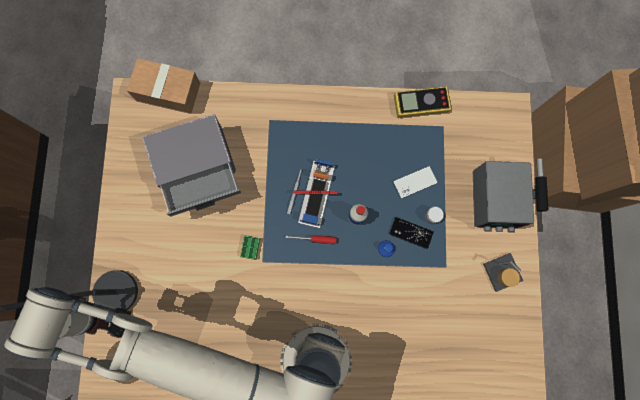

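View pics/scene0.png

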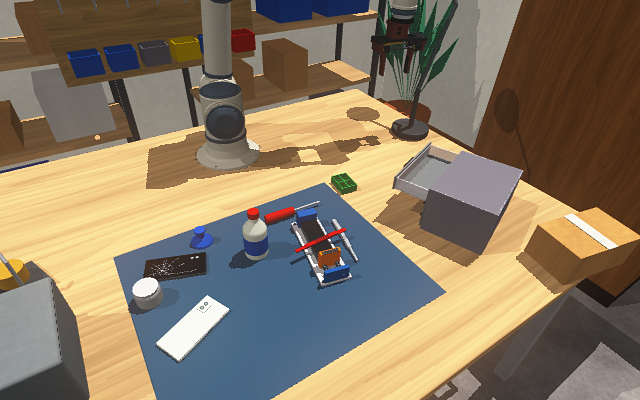

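```bash
python3 - <<'E'
from h import *
c=cam("top"); im=cv2.imread("pics/top0.png")
hsv=cv2.cvtColor(im,cv2.COLOR_BGR2HSV)
def show(name,m,z,roi):
    x0,y0,x1,y1=roi; mm=np.zeros_like(m); mm[y0:y1,x0:x1]=m[y0:y1,x0:x1]
    cs,_=cv2.findContours(mm,cv2.RETR_EXTERNAL,cv2.CHAIN_APPROX_NONE)
    for k in sorted(cs,key=cv2.contourArea)[-2:]:
        if cv2.contourArea(k)<8: continue
        b=cv2.boxPoints(cv2.minAreaRect(k)); P=ray(c,b,z); print(name,cv2.contourArea(k),b.mean(0).round(1),P.mean(0).round(4),"edges",[(round(float(np.linalg.norm(P[i]-P[i+1])),3),round(float(np.degrees(np.arctan2(*(P[i+1]-P[i])[1::-1]))),1)) for i in(0,1)])
red=cv2.inRange(hsv,(0,150,90),(8,255,255))|cv2.inRange(hsv,(172,150,90),(180,255,255))
show("spud",red,.038,(285,180,350,205))
show("black",cv2.inRange(hsv,(0,0,0),(180,255,60)),.01,(380,210,440,252))
show("bedblack",cv2.inRange(hsv,(0,0,0),(180,255,60)),.03,(290,155,345,232))
show("blue",cv2.inRange(hsv,(100,180,60),(125,255,255)),.049,(290,155,345,232))
show("orange",cv2.inRange(hsv,(8,150,80),(20,255,255)),.057,(290,155,345,190))
print("drawer",ray(c,[(169,213),(238,190),(161,182),(229,163)],.127))
print("org",ray(c,[(145,153),(215,117),(230,163),(161,182)],.132))
cv2.imwrite("pics/a.png",np.hstack([cv2.resize(im[150:235,280:345],None,fx=6,fy=6,interpolation=cv2.INTER_CUBIC),cv2.resize(im[150:235,140:205+40],None,fx=4,fy=6,interpolation=cv2.INTER_CUBIC)[:510]]))
E
```

```text
spud 83.0 [314.5 191.5] [0.5472 0.0218 0.038 ] edges [(0.01, 2.1), (0.144, -88.1)]
black 731.5 [410.9 232.5] [ 0.4223 -0.3086  0.01  ] edges [(0.066, -20.5), (0.141, -109.4)]
bedblack 92.5 [318.3 185.2] [0.5711 0.0095 0.03  ] edges [(0.036, -12.0), (0.039, -102.5)]
bedblack 220.5 [313.8 203.4] [0.508  0.0231 0.03  ] edges [(0.075, -12.0), (0.04, -102.4)]
orange 39.0 [320.5 175.9] [0.5971 0.0036 0.057 ] edges [(0.017, -3.9), (0.045, -93.9)]
drawer [[0.44569568 0.47326197 0.127     ]
 [0.52570241 0.26386315 0.127     ]
 [0.54345437 0.50633016 0.127     ]
 [0.61239119 0.2973744  0.127     ]]
org [[0.63454898 0.56290082 0.132     ]
 [0.76232768 0.35062023 0.132     ]
 [0.61117743 0.29332659 0.132     ]
 [0.54236826 0.5047178  0.132     ]]
```

View pics/a.png

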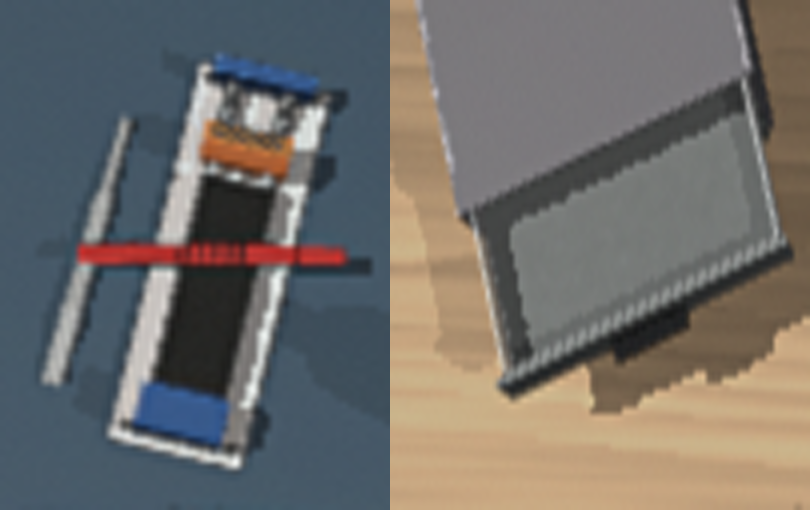

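The top view shows the spudger at about (314,191), the holder with its fixed jaw towards the robot, the black phone at (411,232), and the open drawer at about (200,190). I'll move above the spudger.

Call:
{"api": "drive_tool", "payload": {
  "commands": [
    [[0,0,1.295],[-0.4266,0.513,0.02],0.04],
    [[0,0,1.295],[-0.4266,0.513,0.02],0.04],
    [[0,0,1.295],[-0.4266,0.513,0.02],0.04],
    [[0,0,1.295],[-0.4266,0.513,0.02],0.04],
    [[0,0,1.295],[-0.4266,0.513,0.02],0.04],
    [[0,0,1.295],[-0.4266,0.513,0.02],0.04],
    [[0,0,1.295],[-0.4266,0.513,0.02],0.04],
    [[0,0,1.295],[-0.4266,0.513,0.02],0.04],
    [[0,0,1.295],[-0.4266,0.513,0.02],0.04],
    [[0,0,1.295],[-0.4266,0.513,0.02],0.04]
  ]
}}

```text
time_s: 0.93
ee_pos: [0.3914, 0.2455, 0.2099]
orientation: [[0.997, 0.073, -0.0], [0.073, -0.997, -0.0], [-0.0, -0.0, -1.0]]
force: [0.9, 1.0, 0.3]
gripper_width: 0.0399
```

```bash
cat >> h.py <<'E'
def to(target,yaw):
    "print shift (tool axes) and turn about tool z from current pose to target with tool down"
    s=robot.state(); R=s["orientation"]; p=s["ee_pos"]
    cy,sy=np.cos(np.radians(yaw)),np.sin(np.radians(yaw))
    Rt=np.array([[cy,sy,0],[sy,-cy,0],[0,0,-1]])
    rv=cv2.Rodrigues(R.T@Rt)[0].ravel()
    print("t",round(s["time_s"],2),"p",p.round(4),"yaw",np.degrees(np.arctan2(R[1,0],R[0,0])).round(2),"F",s["force"].round(1),"w",round(s["gripper_width"],4))
    print("turn",rv.round(4),"shift",(R.T@(np.array(target)-p)).round(4))
E
python3 - <<'E'
from h import *
to((.54,.045,.2),1.9)
c=cam("top"); print("cup",ray(c,[(386.5,248.5)],.03),"tin",ray(c,[(435,214.5)],.045),"bottle",ray(c,[(360,210)],.135))
E
```

```text
t 0.93 p [0.3914 0.2455 0.2099] yaw 4.19 F [0.9 1.  0.3] w 0.0399
turn [-0.      0.0001  0.0399] shift [0.1336 0.2108 0.0098]
cup [[ 0.36368502 -0.22263917  0.03      ]] tin [[ 0.48058822 -0.38242338  0.045     ]] bottle [[ 0.47262904 -0.12143346  0.135     ]]
```

Call:
{"api": "drive_tool", "payload": {
  "commands": [
    [[0,0,0.04],[0.1336,0.2108,0.01],0.04],
    [[0,0,0.04],[0.1336,0.2108,0.01],0.04],
    [[0,0,0.04],[0.1336,0.2108,0.01],0.04],
    [[0,0,0.04],[0.1336,0.2108,0.01],0.04],
    [[0,0,0.04],[0.1336,0.2108,0.01],0.04],
    [[0,0,0.04],[0.1336,0.2108,0.01],0.04],
    [[0,0,0.04],[0.1336,0.2108,0.01],0.04],
    [[0,0,0.04],[0.1336,0.2108,0.01],0.04],
    [[0,0,0.04],[0.1336,0.2108,0.01],0.04],
    [[0,0,0.04],[0.1336,0.2108,0.01],0.04]
  ]
}}

```text
time_s: 1.77
ee_pos: [0.5401, 0.0488, 0.2003]
orientation: [[0.999, 0.04, -0.0], [0.04, -0.999, 0.0], [-0.0, -0.0, -1.0]]
force: [0.1, 0.2, -0.2]
gripper_width: 0.04
```

```bash
python3 - <<'E'
from h import *
c,im=snap("wrist","w1"); to((.54,.045,.2),1.9); print("cam",-c[1].T@c[2],c[1][2],c[0][0,0]); np.savez("w1.npz",K=c[0],R=c[1],t=c[2])
E
```

```text
t 1.82 p [0.5401 0.049  0.2005] yaw 2.34 F [ 0.8  0.2 -0.7] w 0.04
turn [-0.0003 -0.0004  0.0077] shift [-0.0003  0.004   0.0005]
cam [0.53729654 0.11727397 0.36176051] [ 0.00998485 -0.25004981 -0.96818149] 314.5939431651024
```

View pics/w1.png

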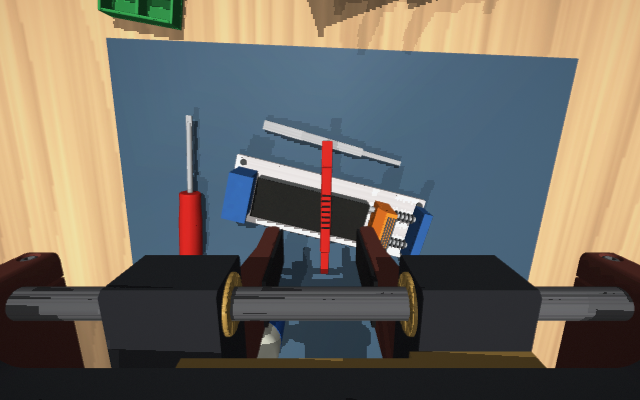

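Wrist view: spudger runs from (327,142) to (325,272). Its middle is at about (325,205), the bed spans (255,178)–(370,235), and the tweezers are above the holder, partly under the spudger tip. Now to measure precisely.

```bash
python3 - <<'E'
from h import *
d=np.load("w1.npz"); c=(d["K"],d["R"],d["t"]); im=cv2.imread("pics/w1.png"); hsv=cv2.cvtColor(im,cv2.COLOR_BGR2HSV)
red=cv2.inRange(hsv,(0,150,90),(8,255,255))|cv2.inRange(hsv,(172,150,90),(180,255,255))
def pts(m,roi):
    x0,y0,x1,y1=roi; mm=np.zeros_like(m); mm[y0:y1,x0:x1]=m[y0:y1,x0:x1]
    cs,_=cv2.findContours(mm,cv2.RETR_EXTERNAL,cv2.CHAIN_APPROX_NONE); return max(cs,key=cv2.contourArea)
def rect(n,k,z):
    P=ray(c,k.reshape(-1,2),z)[:,:2].astype(np.float32); (cx,cy),s,a=cv2.minAreaRect(P*1000); print(n,round(cx,1),round(cy,1),np.round(s,1),round(a,1)); return P
k=pts(red,(300,130,350,280)); rect("spud",k,.036)
bed=pts(cv2.inRange(hsv,(0,0,0),(180,255,62)),(240,165,322,235)); P=rect("bedL",bed,.03)
blk=cv2.inRange(hsv,(0,0,0),(180,255,62))
bx=cv2.approxPolyDP(bed,3,True).reshape(-1,2); print(bx.tolist(),ray(c,bx,.03)[:,:2].round(4).tolist())
b2=pts(blk,(331,165,385,245)); bx=cv2.approxPolyDP(b2,3,True).reshape(-1,2); print(bx.tolist(),ray(c,bx,.03)[:,:2].round(4).tolist())
blue=cv2.inRange(hsv,(100,180,80),(125,255,255))
b3=pts(blue,(215,160,262,230)); bx=cv2.approxPolyDP(b3,2,True).reshape(-1,2); print("lip",bx.tolist(),ray(c,bx,.049)[:,:2].round(4).tolist())
cv2.imwrite("pics/w1c.png",cv2.resize(im[110:280,170:450],(784,476),interpolation=cv2.INTER_CUBIC))
E
```

```text
spud 547.5 21.1 [ 11.2 148.2] 1.5
bedL 505.6 26.6 [47.7 83.8] 78.3
[[253, 175], [247, 213], [250, 208], [250, 215], [319, 231], [319, 192], [258, 177], [256, 183], [256, 173]] [[0.4688, 0.0556], [0.4617, 0.0129], [0.4651, 0.0188], [0.465, 0.0107], [0.5419, -0.0047], [0.54, 0.04], [0.4741, 0.0537], [0.4719, 0.047], [0.472, 0.0579]]
[[332, 195], [331, 234], [366, 244], [360, 227], [368, 205]] [[0.5542, 0.0373], [0.5554, -0.0077], [0.5956, -0.018], [0.5873, 0.0019], [0.5941, 0.0277]]
lip [[242, 170], [239, 174], [244, 175]] [[0.4617, 0.0638], [0.4586, 0.0596], [0.4636, 0.0588]]
```

View pics/w1c.png

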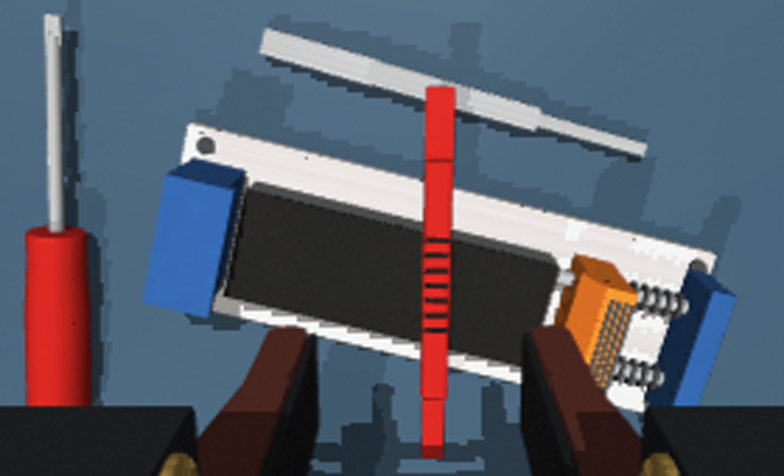

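```bash
python3 - <<'E'
from h import *
d=np.load("w1.npz"); c=(d["K"],d["R"],d["t"])
f=lambda L:[(170+x/2.8,110+y/2.8) for x,y in L]
a=np.radians(-11.9); ux=np.array([np.cos(a),np.sin(a)]); uy=np.array([-ux[1],ux[0]]); o=np.array([.541,.0177])
for n,L,z in (("liptop",[(235,185),(208,316)],.049),("liplow",[(245,172),(213,308)],.043),("bedcorn",[(258,183),(225,297),(558,262),(530,366)],.03),("orangetop",[(574,256),(612,265),(638,296),(598,383)],.057),("base",[(188,124),(717,250)],.008),("endblk",[(695,273),(735,293)],.049)):
    P=ray(c,f(L),z)[:,:2]; print(n,P.round(4).tolist(),[(round((p-o)@ux,4),round((p-o)@uy,4)) for p in P])
E
```

```text
liptop [[0.4736, 0.0581], [0.4631, 0.008]] [(np.float64(-0.0743), np.float64(0.0256)), (np.float64(-0.0743), np.float64(-0.0256))]
liplow [[0.4761, 0.0619], [0.4636, 0.0092]] [(np.float64(-0.0726), np.float64(0.0299)), (np.float64(-0.074), np.float64(-0.0243))]
bedcorn [[0.4785, 0.0556], [0.4654, 0.0095], [0.5954, 0.0294], [0.5877, -0.0144]] [(np.float64(-0.069), np.float64(0.0242)), (np.float64(-0.0723), np.float64(-0.0236)), (np.float64(0.0508), np.float64(0.0226)), (np.float64(0.0523), np.float64(-0.0218))]
orangetop [[0.5962, 0.039], [0.6101, 0.0362], [0.6207, 0.025], [0.6094, -0.0093]] [(np.float64(0.0497), np.float64(0.0322)), (np.float64(0.0638), np.float64(0.0324)), (np.float64(0.0765), np.float64(0.0236)), (np.float64(0.0725), np.float64(-0.0124))]
base [[0.4467, 0.0743], [0.6647, 0.0315]] [(np.float64(-0.1039), np.float64(0.0359)), (np.float64(0.1182), np.float64(0.039))]
endblk [[0.6429, 0.0324], [0.6587, 0.0253]] [(np.float64(0.0967), np.float64(0.0354)), (np.float64(0.1136), np.float64(0.0317))]
```

Call:
{"api": "drive_tool", "payload": {
  "commands": [
    [[0,0,0.0147],[0.0069,-0.0118,0.04],0.03],
    [[0,0,0.0147],[0.0069,-0.0118,0.08],0.03],
    [[0,0,0.0147],[0.0069,-0.0118,0.12],0.03],
    [[0,0,0.0147],[0.0069,-0.0118,0.15],0.03],
    [[0,0,0.0147],[0.0069,-0.0118,0.1735],0.03],
    [[0,0,0.0147],[0.0069,-0.0118,0.1735],0.03],
    [[0,0,0.0147],[0.0069,-0.0118,0.1735],0.0],
    [[0,0,0.0147],[0.0069,-0.0118,0.1735],0.0],
    [[0,0,0.0147],[0.0069,-0.0118,0.1735],0.0],
    [[0,0,0.0147],[0.0069,-0.0118,0.1735],0.0]
  ]
}}

```text
time_s: 2.65
ee_pos: [0.5487, 0.0602, 0.0296]
orientation: [[1.0, 0.025, 0.005], [0.025, -1.0, 0.0], [0.005, -0.0, -1.0]]
force: [-0.2, 1.0, 4.2]
gripper_width: 0.0107
```

Call:
{"api": "drive_tool", "payload": {
  "commands": [
    [[0,0,0],[0,0,-0.03],0.0],
    [[0,0,0],[0,0,-0.07],0.0],
    [[0,0,-0.03],[-0.001,-0.02,-0.105],0.0],
    [[0,0,-0.1],[-0.004,-0.055,-0.12],0.0],
    [[0,0,-0.2],[-0.007,-0.095,-0.132],0.0],
    [[0,0,-0.325],[-0.01,-0.135,-0.144],0.0],
    [[0,0,-0.325],[-0.013,-0.175,-0.154],0.0],
    [[0,0,-0.325],[-0.016,-0.215,-0.164],0.0],
    [[0,0,-0.325],[-0.019,-0.255,-0.17],0.0],
    [[0,0,-0.325],[-0.021,-0.295,-0.172],0.0]
  ]
}}

```text
time_s: 3.48
ee_pos: [0.5189, 0.3565, 0.2022]
orientation: [[0.94, 0.342, 0.004], [0.342, -0.94, 0.003], [0.005, -0.001, -1.0]]
force: [0.6, 0.4, -0.1]
gripper_width: 0.0106
```

```bash
python3 - <<'E'
from h import *
c,im=snap("wrist","w2"); to((.5176,.4215,.2),20); np.savez("w2.npz",K=c[0],R=c[1],t=c[2])
E
```

```text
t 3.53 p [0.5169 0.3632 0.2006] yaw 20.34 F [-4.8 -0.1 -0.7] w 0.0106
turn [-0.0053 -0.0037  0.0059] shift [ 0.0209 -0.0545  0.001 ]
```

View pics/w2.png

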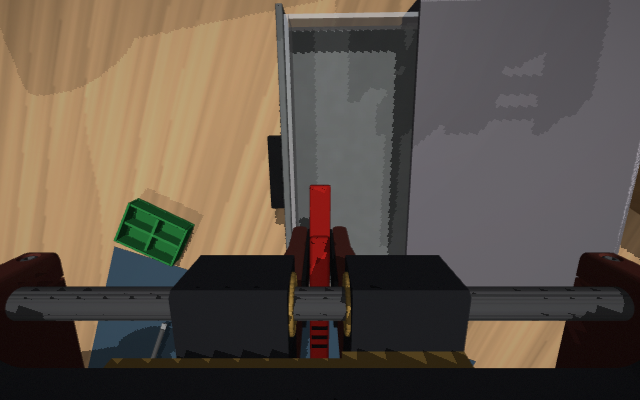

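The spudger is held square in the jaws, with the drawer interior ahead spanning u 290–410 and its far side wall at v≈17.

```bash
python3 - <<'E'
from h import *
d=np.load("w2.npz"); c=(d["K"],d["R"],d["t"])
for n,L,z in (("front in",[(291,30),(299,225)],.127),("org",[(418,14),(407,250)],.132),("lwall",[(291,18),(416,15)],.121),("handle",[(275,137),(280,208)],.105),("floor",[(312,52),(393,52)],.088)):
    P=ray(c,L,z)[:,:2]; print(n,P.round(4).tolist(),np.degrees(np.arctan2(*(P[1]-P[0])[::-1])).round(1))
E
```

```text
front in [[0.4575, 0.4691], [0.5088, 0.3385]] -68.6
org [[0.534, 0.5062], [0.596, 0.3499]] -68.4
lwall [[0.4542, 0.4775], [0.5348, 0.5092]] 21.4
handle [[0.4673, 0.395], [0.4898, 0.3398]] -67.8
floor [[0.4725, 0.4677], [0.534, 0.4903]] 20.2
```

Call:
{"api": "drive_tool", "payload": {
  "commands": [
    [[0,0,-0.0244],[0.0125,-0.031,0],0.0],
    [[0,0,-0.0244],[0.0253,-0.0621,0.0],0.0],
    [[0,0,-0.0244],[0.0253,-0.0621,0.02],0.0],
    [[0,0,-0.0244],[0.0253,-0.0621,0.045],0.0],
    [[0,0,-0.0244],[0.0253,-0.0621,0.07],0.0],
    [[0,0,-0.0244],[0.0253,-0.0621,0.09],0.0],
    [[0,0,-0.0244],[0.0253,-0.0621,0.1],0.0],
    [[0,0,-0.0244],[0.0253,-0.0621,0.105],0.0],
    [[0,0,-0.0244],[0.0253,-0.0621,0.1085],0.0],
    [[0,0,-0.0244],[0.0253,-0.0621,0.1085],0.0]
  ]
}}

```text
time_s: 4.37
ee_pos: [0.5218, 0.4213, 0.0911]
orientation: [[0.931, 0.365, 0.001], [0.365, -0.931, 0.001], [0.001, -0.0, -1.0]]
force: [0.6, 0.5, 0.5]
gripper_width: 0.0108
```

Call:
{"api": "drive_tool", "payload": {
  "commands": [
    [[0,0,0],[0,0,0.0005],0.0],
    [[0,0,0],[0,0,0.0005],0.03],
    [[0,0,0],[0,0,0.0005],0.03],
    [[0,0,0],[0,0,0.0005],0.03],
    [[0,0,0],[0,0,-0.01],0.03],
    [[0,0,0],[0,0,-0.04],0.03],
    [[0,0,0],[0,0,-0.08],0.03],
    [[0,0,0],[0,0,-0.12],0.03],
    [[0,0,0],[0,0,-0.13],0.03],
    [[0,0,0],[0,0,-0.13],0.03]
  ]
}}

```text
time_s: 5.2
ee_pos: [0.5227, 0.4222, 0.2273]
orientation: [[0.931, 0.365, 0.009], [0.365, -0.931, 0.006], [0.01, -0.003, -1.0]]
force: [-0.1, 0.0, 1.2]
gripper_width: 0.0301
```

```bash
python3 - <<'E'
from h import *
c,im=snap("wrist","w3"); ct,it=snap("top","t3")
to((.46,-.24,.24),-19.6)
cv2.imwrite("pics/w3c.png",np.hstack([im[0:400,200:500],cv2.resize(it[130:270,130:340],(600,400),interpolation=cv2.INTER_CUBIC)[:,:480]]))
P=np.array([.4223,-.3086]);a=np.radians(70.6);u=np.array([np.cos(a),np.sin(a)]);v=np.array([-u[1],u[0]])
for n,q in(("cup",(.3637,-.2226)),("tin",(.4806,-.3824))): print(n,((np.array(q)-P)@u).round(4),((np.array(q)-P)@v).round(4))
E
```

```text
t 5.3 p [0.5215 0.4212 0.2201] yaw 21.41 F [-0.3 -0.5 -0.7] w 0.03
turn [-3.000e-04 -4.000e-04  7.158e-01] shift [-0.2986  0.5932 -0.0201]
cup 0.0617 0.0838
tin -0.0502 -0.0795
```

View pics/w3c.png

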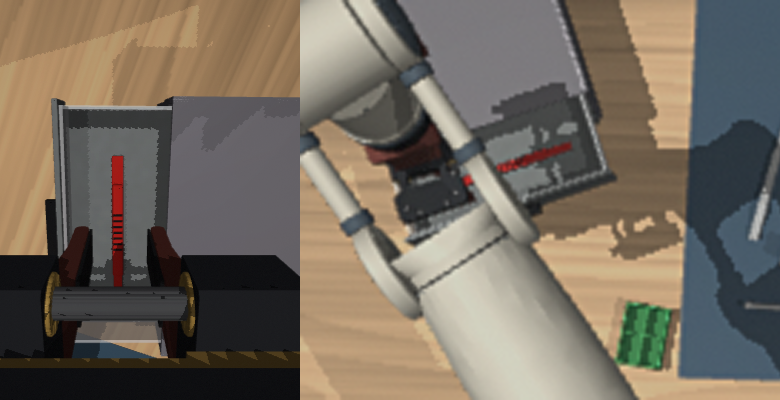

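The spudger lies flat and central in the drawer. Next I'll move over to the cracked phone.

Call:
{"api": "drive_tool", "payload": {
  "commands": [
    [[0,0,0.7138],[-0.3593,0.6443,0.02],0.078],
    [[0,0,0.7138],[-0.3593,0.6443,0.02],0.078],
    [[0,0,0.7138],[-0.3593,0.6443,0.02],0.078],
    [[0,0,0.7138],[-0.3593,0.6443,0.02],0.078],
    [[0,0,0.7138],[-0.3593,0.6443,0.02],0.078],
    [[0,0,0.7138],[-0.3593,0.6443,0.02],0.078],
    [[0,0,0.7138],[-0.3593,0.6443,0.02],0.078],
    [[0,0,0.7138],[-0.3593,0.6443,0.02],0.078],
    [[0,0,0.7138],[-0.3593,0.6443,0.02],0.078],
    [[0,0,0.7138],[-0.3593,0.6443,0.02],0.078]
  ]
}}

```text
time_s: 6.13
ee_pos: [0.4636, 0.0068, 0.2057]
orientation: [[0.943, -0.333, -0.005], [-0.333, -0.943, 0.0], [-0.005, 0.001, -1.0]]
force: [1.3, -0.5, -1.1]
gripper_width: 0.0783
```

```bash
python3 - <<'E'
from h import *
to((.4223,-.3086,.2),-19.4)
E
```

```text
t 6.13 p [0.4636 0.0068 0.2057] yaw -19.47 F [ 1.3 -0.5 -1.1] w 0.0783
turn [ 0.0014  0.0045 -0.0012] shift [0.0662 0.3111 0.0058]
```

Call:
{"api": "drive_tool", "payload": {
  "commands": [
    [[0,0,0],[0.0662,0.3111,0.008],0.078],
    [[0,0,0],[0.0662,0.3111,0.008],0.078],
    [[0,0,0],[0.0662,0.3111,0.008],0.078],
    [[0,0,0],[0.0662,0.3111,0.008],0.078],
    [[0,0,0],[0.0662,0.3111,0.008],0.078],
    [[0,0,0],[0.0662,0.3111,0.008],0.078],
    [[0,0,0],[0.0662,0.3111,0.008],0.078],
    [[0,0,0],[0.0662,0.3111,0.008],0.078],
    [[0,0,0],[0.0662,0.3111,0.008],0.078],
    [[0,0,0],[0.0662,0.3111,0.008],0.078]
  ]
}}

```text
time_s: 6.97
ee_pos: [0.4227, -0.3072, 0.1975]
orientation: [[0.942, -0.336, -0.004], [-0.336, -0.942, 0.004], [-0.005, -0.002, -1.0]]
force: [0.2, -0.4, -0.8]
gripper_width: 0.0782
```

```bash
python3 - <<'E'
from h import *
c,im=snap("wrist","w4"); to((.4223,-.3086,.2),-19.4); np.savez("w4.npz",K=c[0],R=c[1],t=c[2])
hsv=cv2.cvtColor(im,cv2.COLOR_BGR2HSV)
m=cv2.inRange(hsv,(0,0,0),(180,255,70)); m[255:]=0; m=cv2.morphologyEx(m,cv2.MORPH_CLOSE,np.ones((9,9)))
k=max(cv2.findContours(m,cv2.RETR_EXTERNAL,cv2.CHAIN_APPROX_NONE)[0],key=cv2.contourArea)
bx=cv2.approxPolyDP(k,4,True).reshape(-1,2); print(bx.tolist()); print(ray(c,bx,.01)[:,:2].round(4).tolist())
E
```

```text
t 7.02 p [ 0.4233 -0.3063  0.1982] yaw -19.54 F [ 0.4 -0.1  0.9] w 0.0779
turn [-0.0021  0.0042 -0.0025] shift [-0.0001  0.0025 -0.0018]
[[294, 119], [295, 239], [316, 240], [317, 249], [270, 254], [339, 254], [328, 249], [328, 241], [350, 239], [353, 122]]
[[0.4185, -0.2337], [0.371, -0.3629], [0.394, -0.3723], [0.3913, -0.3835], [0.3359, -0.3709], [0.414, -0.3984], [0.4037, -0.3879], [0.407, -0.3783], [0.4324, -0.3845], [0.4773, -0.2579]]
```

View pics/w4.png

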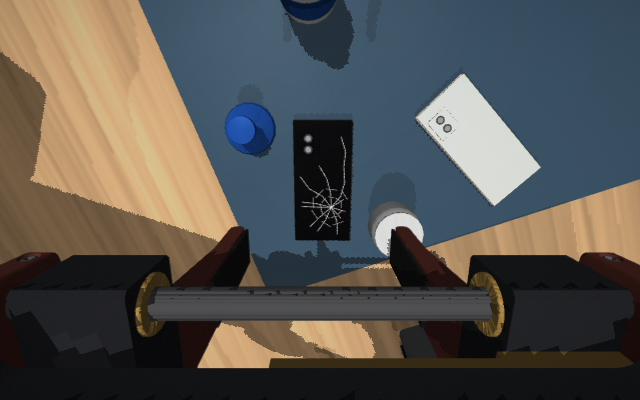

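Wrist view: phone corners at (294,121), (353,121), (350,240) and (295,240), camera plate at the top end. The suction cup is at (250,128) and the tin at (398,232), so there is room for the fingers 30 mm towards the camera end. I'll grip there.

Call:
{"api": "drive_tool", "payload": {
  "commands": [
    [[0,0,0.005],[0.0016,-0.027,0.025],0.078],
    [[0,0,0.005],[0.0016,-0.027,0.065],0.078],
    [[0,0,0.005],[0.0016,-0.027,0.105],0.078],
    [[0,0,0.005],[0.0016,-0.027,0.14],0.078],
    [[0,0,0.005],[0.0016,-0.027,0.17],0.078],
    [[0,0,0.005],[0.0016,-0.027,0.187],0.078],
    [[0,0,0.005],[0.0016,-0.027,0.1955],0.078],
    [[0,0,0.005],[0.0016,-0.027,0.1955],0.078],
    [[0,0,0.005],[0.0016,-0.027,0.1955],0.06],
    [[0,0,0.005],[0.0016,-0.027,0.1955],0.05]
  ]
}}

```text
time_s: 7.85
ee_pos: [0.4356, -0.2821, 0.0072]
orientation: [[0.941, -0.338, 0.002], [-0.338, -0.941, -0.002], [0.003, 0.001, -1.0]]
force: [-0.6, 0.8, 0.1]
gripper_width: 0.0679
```

Call:
{"api": "drive_tool", "payload": {
  "commands": [
    [[0,0,0],[0,0,0],0.074],
    [[0,0,0],[0,0,0],0.074],
    [[0,0,0],[0,0,0],0.074],
    [[0,0,0],[0,0,0],0.05],
    [[0,0,0],[0,0,0],0.05],
    [[0,0,0],[0,0,0],0.05],
    [[0,0,0],[0,0,0],0.05],
    [[0,0,0],[0,0,0],0.05],
    [[0,0,0],[0,0,0],0.05],
    [[0,0,0],[0,0,0],0.05]
  ]
}}

```text
time_s: 8.68
ee_pos: [0.4346, -0.2821, 0.0057]
orientation: [[0.941, -0.338, 0.0], [-0.338, -0.941, -0.0], [0.0, 0.0, -1.0]]
force: [0.1, -0.8, 3.7]
gripper_width: 0.0654
```

Call:
{"api": "drive_tool", "payload": {
  "commands": [
    [[0,0,0],[0,0,-0.01],0.05],
    [[0,0,0],[0,0,-0.035],0.05],
    [[0,0,0],[0,0,-0.07],0.05],
    [[0,0,0],[0,0,-0.105],0.05],
    [[0,0,0],[0,0,-0.14],0.05],
    [[0,0,0],[0,0,-0.17],0.05],
    [[0,0,0.05],[0.001,-0.01,-0.185],0.05],
    [[0,0,0.15],[0.003,-0.035,-0.185],0.05],
    [[0,0,0.25],[0.006,-0.065,-0.185],0.05],
    [[0,0,0.35],[0.009,-0.1,-0.185],0.05]
  ]
}}

```text
time_s: 9.52
ee_pos: [0.4767, -0.1907, 0.1908]
orientation: [[0.763, -0.646, 0.0], [-0.646, -0.763, -0.0], [0.0, 0.0, -1.0]]
force: [0.3, 0.2, -1.7]
gripper_width: 0.0654
```

```bash
python3 - <<'E'
from h import *
to((.5713,.0113,.19),-101.9); s=robot.state(); print(s["torque"])
E
```

```text
t 9.52 p [ 0.4767 -0.1907  0.1908] yaw -40.24 F [ 0.3  0.2 -1.7] w 0.0654
turn [-0.0000e+00 -4.0000e-04  1.0761e+00] shift [-0.0583 -0.2153  0.0008]
[-0.05131206  0.11178341  0.0071533 ]
```

Call:
{"api": "drive_tool", "payload": {
  "commands": [
    [[0,0,0.11],[-0.006,-0.022,0.0],0.05],
    [[0,0,0.22],[-0.012,-0.044,0.0],0.05],
    [[0,0,0.33],[-0.018,-0.066,0.0],0.05],
    [[0,0,0.44],[-0.024,-0.088,0.0],0.05],
    [[0,0,0.55],[-0.03,-0.11,0.0],0.05],
    [[0,0,0.66],[-0.036,-0.132,0.0],0.05],
    [[0,0,0.77],[-0.042,-0.154,0.0],0.05],
    [[0,0,0.88],[-0.048,-0.176,0.0],0.05],
    [[0,0,0.99],[-0.054,-0.2,0.0],0.05],
    [[0,0,1.076],[-0.0583,-0.2153,0.0],0.05]
  ]
}}

```text
time_s: 10.35
ee_pos: [0.5702, 0.0139, 0.19]
orientation: [[-0.203, -0.979, -0.001], [-0.979, 0.203, 0.001], [-0.001, 0.001, -1.0]]
force: [0.7, -0.1, -1.3]
gripper_width: 0.0656
```

Call:
{"api": "drive_tool", "payload": {
  "commands": [
    [[0.03,0,0],[0,0,0.01],0.05],
    [[0.06,0,0],[0,0,0.02],0.05],
    [[0.09,0,0],[0,0,0.03],0.05],
    [[0.12,0,0],[0,0,0.04],0.05],
    [[0.15,0,0],[0,0,0.05],0.05],
    [[0.18,0,0],[0,0,0.06],0.05],
    [[0.21,0,0],[0,0,0.07],0.05],
    [[0.244,0,0],[0,0,0.075],0.05],
    [[0.244,0,0],[0,0,0.08],0.05],
    [[0.244,0,0],[0,0,0.08],0.05]
  ]
}}

```text
time_s: 11.18
ee_pos: [0.5687, 0.012, 0.1088]
orientation: [[-0.199, -0.952, 0.233], [-0.98, 0.193, -0.048], [0.0, -0.238, -0.971]]
force: [-0.4, -0.2, -2.0]
gripper_width: 0.0656
```

```bash
cat >> h.py <<'E'
C=np.array([.5341,.0191,.03]);_a=np.radians(-11.9)
H=np.array([[np.cos(_a),-np.sin(_a),0],[np.sin(_a),np.cos(_a),0],[0,0,1]])
def inH(p): return (np.asarray(p)-C)@H
E
python3 - <<'E'
from h import *
s=robot.state(); R=s["orientation"]; print("t",s["time_s"],"TCP in holder mm",(inH(s["ee_pos"])*1000).round(1),"yaw",np.degrees(np.arctan2(R[1,0],R[0,0])).round(2),"tilt",np.degrees(np.arcsin((R[:,2]@H)[0])).round(2),s["force"].round(1))
c,im=snap("wrist","w5"); c2,i2=snap("scene","s5"); np.savez("w5.npz",K=c[0],R=c[1],t=c[2])
u,v=proj(c2,[C])[0].astype(int); x0,y0=u-75,v-75
cr=cv2.resize(i2[y0:y0+133,x0:x0+133],(400,400),interpolation=cv2.INTER_CUBIC)
print(u,v,x0,y0); cv2.imwrite("pics/s5c.png",np.hstack([im[:,120:520],cr]))
E
```

```text
t 11.1833 TCP in holder mm [35.3  0.2 78.8] yaw -101.46 tilt 13.79 [-0.4 -0.2 -2. ]
317 237 242 162
```

View pics/s5c.png

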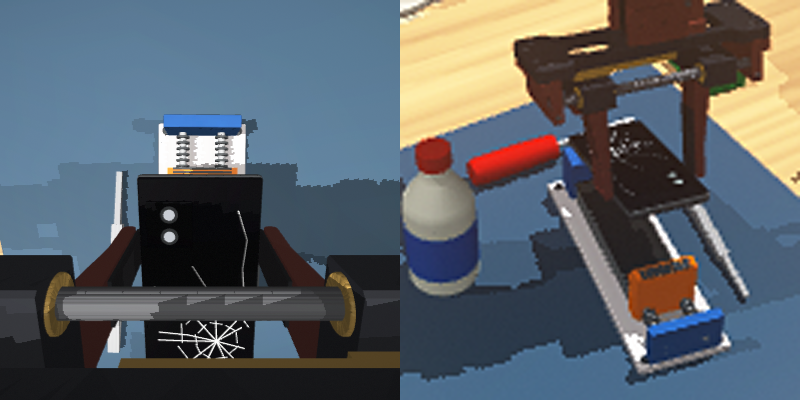

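```bash
python3 - <<'E'
from h import *
d=np.load("w5.npz"); K,Rc,t=d["K"],d["R"],d["t"]; s=robot.state(); R=s["orientation"]; p=s["ee_pos"]
o=-Rc.T@t
def hit(uv,off):
    dd=Rc.T@np.linalg.inv(K)@np.array([*uv,1.]); n=R[:,2]; k=((p-o)@n+off)/(dd@n); return R.T@(o+k*dd-p)*1000
for off in(-.0045,-.008): print(off,[hit(q,off).round(1) for q in((257,179),(383,178))])
c=(K,Rc,t)
L=ray(c,[(283,122),(361,122),(285,115),(359,115)],.049); print("endblk",(inH(L)*1000).round(1))
L=ray(c,[(280,170),(365,170)],.01); print("plate",(inH(L)*1000).round(1))
# scene check
c2=cam("scene"); print(proj(c2,[C+H@np.array(q) for q in((.126,.025,.02),(.126,-.025,.02),(.089,.025,.027),(.089,-.025,.027))]).round(1)-[242,162])
print(robot.state()["ee_pos"])
E
```

```text
-0.0045 [array([-31.7, -36.5,  -4.5]), array([ 31.6, -37.2,  -4.5])]
-0.008 [array([-31. , -37.2,  -8. ]), array([ 30.9, -37.8,  -8. ])]
endblk [[116.7  28.   19. ]
 [117.2 -29.5  19. ]
 [121.8  26.6  19. ]
 [122.4 -28.   19. ]]
plate [[ 84.4  34.8 -20. ]
 [ 85.1 -38.5 -20. ]]
[[106.5 103.2]
 [ 86.1 108.8]
 [100.   89.8]
 [ 80.   95.1]]
[0.56992438 0.01178547 0.11052975]
```

The wrist view shows the phone centred in the jaws with its camera end about 38 mm from the TCP. The holder's axis matches the tool yaw, with a slight −Y offset. I'll lower the phone tilted, short of the lip.

Call:
{"api": "drive_tool", "payload": {
  "commands": [
    [[0,0,0],[0.0012,-0.0025,0.006],0.05],
    [[0,0,0],[0.0012,-0.0005,0.014],0.05],
    [[0,0,0],[0.0012,0.0015,0.023],0.05],
    [[0,0,0],[0.0012,0.0035,0.031],0.05],
    [[0,0,0],[0.0012,0.005,0.037],0.05],
    [[0,0,0],[0.0012,0.006,0.0415],0.05],
    [[0,0,0],[0.0012,0.007,0.0448],0.05],
    [[0,0,0],[0.0012,0.0075,0.0473],0.05],
    [[0,0,0],[0.0012,0.0075,0.0473],0.05],
    [[0,0,0],[0.0012,0.0075,0.0473],0.05]
  ]
}}

```text
time_s: 12.12
ee_pos: [0.5739, 0.0098, 0.0629]
orientation: [[-0.199, -0.951, 0.237], [-0.98, 0.193, -0.048], [-0.0, -0.242, -0.97]]
force: [-0.0, -0.8, -1.0]
gripper_width: 0.0655
```

```bash
cat >> h.py <<'E'
def st():
    s=robot.state(); R=s["orientation"]; p=inH(s["ee_pos"])*1000; th=np.arcsin((R[:,2]@H)[0]); F=s["force"]@H
    x=p[0]-102*np.cos(th)+5.5*np.sin(th); z=p[2]-102*np.sin(th)-5.5*np.cos(th)
    print("t",round(s["time_s"],2),"TCP_H",p.round(1),"yaw",np.degrees(np.arctan2(R[1,0],R[0,0])).round(2),"tilt",np.degrees(th).round(2),"F_H",F.round(1),"T_H",(s["torque"]@H).round(2),"w",round(s["gripper_width"],4),"lipcorner",x.round(1),z.round(1),"Acorner",(x+140*np.cos(th)).round(1),(z+140*np.sin(th)).round(1))
E
python3 - <<'E'
from h import *
st(); c2,i2=snap("scene","s6"); st()
x0,y0=242,162
cv2.imwrite("pics/s6c.png",cv2.resize(i2[170:290,250:400],(750,600),interpolation=cv2.INTER_CUBIC))
E
```

```text
t 12.12 TCP_H [40.8 -0.9 32.9] yaw -101.47 tilt 14.0 F_H [ 0.1 -0.8 -1. ] T_H [-0.03  0.3   0.  ] w 0.0655 lipcorner -56.8 2.9 Acorner 79.0 36.7
t 12.17 TCP_H [41.  -0.9 33.2] yaw -101.47 tilt 14.03 F_H [-0.6  0.3 -1.2] T_H [-0.03  0.23  0.05] w 0.0656 lipcorner -56.6 3.1 Acorner 79.2 37.0
```

Call:
{"api": "drive_tool", "payload": {
  "commands": [
    [[0,0,0],[0,0.0001,0.0004],0.05],
    [[0,0,0],[0,0.0002,0.0009],0.05],
    [[0,0,0],[0,0.0003,0.0014],0.05],
    [[0,0,0],[0,0.0005,0.0019],0.05],
    [[0,0,0],[0,0.0006,0.0024],0.05],
    [[0,0,0],[0,0.0007,0.0029],0.05],
    [[0,0,0],[0,0.0008,0.0034],0.05],
    [[0,0,0],[0,0.0008,0.0034],0.05],
    [[0,0,0],[0,0.0008,0.0034],0.05],
    [[0,0,0],[0,0.0008,0.0034],0.05]
  ]
}}

```text
time_s: 13.0
ee_pos: [0.574, 0.0098, 0.0594]
orientation: [[-0.199, -0.951, 0.237], [-0.98, 0.193, -0.048], [-0.0, -0.242, -0.97]]
force: [-0.3, -0.8, -1.3]
gripper_width: 0.0658
```

```bash
python3 - <<'E'
from h import *
st()
E
```

```text
t 13.0 TCP_H [40.9 -0.9 29.4] yaw -101.48 tilt 14.0 F_H [-0.1 -0.8 -1.3] T_H [-0.02  0.22 -0.02] w 0.0658 lipcorner -56.7 -0.7 Acorner 79.1 33.2
```

Call:
{"api": "drive_tool", "payload": {
  "commands": [
    [[0,0,0],[0,0.0001,0.0004],0.05],
    [[0,0,0],[0,0.0002,0.0008],0.05],
    [[0,0,0],[0,0.0003,0.0012],0.05],
    [[0,0,0],[0,0.0004,0.0016],0.05],
    [[0,0,0],[0,0.0005,0.002],0.05],
    [[0,0,0],[0,0.0006,0.0024],0.05],
    [[0,0,0],[0,0.0006,0.0024],0.05],
    [[0,0,0],[0,0.0006,0.0024],0.05],
    [[0,0,0],[0,0.0006,0.0024],0.05],
    [[0,0,0],[0,0.0006,0.0024],0.05]
  ]
}}

```text
time_s: 13.83
ee_pos: [0.574, 0.0098, 0.0569]
orientation: [[-0.199, -0.951, 0.237], [-0.98, 0.193, -0.048], [-0.0, -0.242, -0.97]]
force: [1.6, -0.2, 1.8]
gripper_width: 0.0653
```

```bash
python3 - <<'E'
from h import *
st(); c2,i2=snap("scene","s7")
cv2.imwrite("pics/s7c.png",cv2.resize(i2[170:290,250:400],(750,600),interpolation=cv2.INTER_CUBIC))
E
```

```text
t 13.83 TCP_H [40.9 -0.9 26.9] yaw -101.48 tilt 14.0 F_H [1.6 0.2 1.8] T_H [-0.06  0.09  0.02] w 0.0653 lipcorner -56.7 -3.1 Acorner 79.1 30.7
```

View pics/s7c.png

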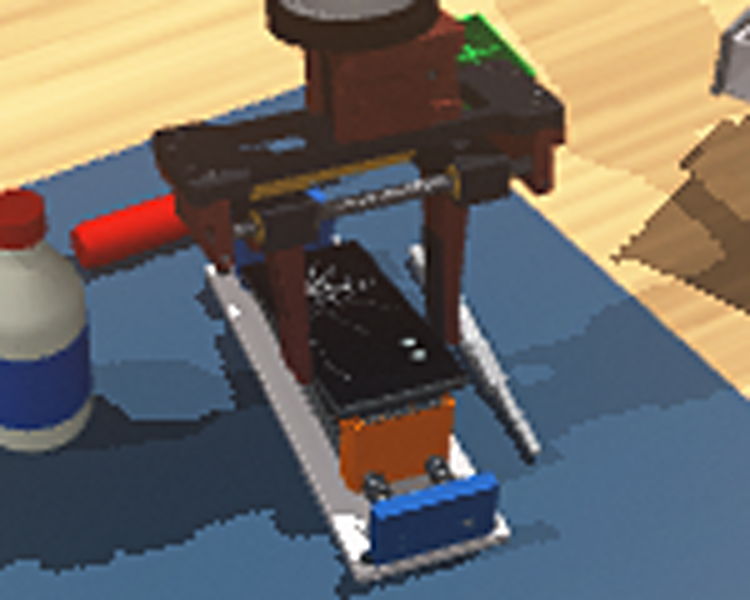

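The scene view shows the phone tilted between the jaws, its camera end just above the orange jaw. The force rise to about 3.5 N means the lip end touches the bed. I'll ease up 1 mm and slide it under the lip.

Call:
{"api": "drive_tool", "payload": {
  "commands": [
    [[0,0,0],[0,-0.0002,-0.001],0.05],
    [[0,0,0],[0,0.0008,-0.0012],0.05],
    [[0,0,0],[0,0.0019,-0.0015],0.05],
    [[0,0,0],[0,0.003,-0.0018],0.05],
    [[0,0,0],[0,0.0041,-0.0021],0.05],
    [[0,0,0],[0,0.0052,-0.0023],0.05],
    [[0,0,0],[0,0.0063,-0.0026],0.05],
    [[0,0,0],[0,0.0074,-0.0029],0.05],
    [[0,0,0],[0,0.0085,-0.0031],0.05],
    [[0,0,0],[0,0.0085,-0.0031],0.05]
  ]
}}

```text
time_s: 14.72
ee_pos: [0.5647, 0.0116, 0.0576]
orientation: [[-0.199, -0.951, 0.236], [-0.98, 0.193, -0.048], [-0.0, -0.241, -0.97]]
force: [0.7, -0.2, 1.3]
gripper_width: 0.0654
```

```bash
python3 - <<'E'
from h import *
st()
E
```

```text
t 14.72 TCP_H [31.5 -1.  27.6] yaw -101.47 tilt 13.96 F_H [ 0.8 -0.1  1.3] T_H [0.   0.22 0.03] w 0.0654 lipcorner -66.2 -2.4 Acorner 69.7 31.4
```

Call:
{"api": "drive_tool", "payload": {
  "commands": [
    [[0,0,0],[0,0.0006,-0.0001],0.05],
    [[0,0,0],[0,0.0012,-0.0003],0.05],
    [[0,0,0],[0,0.0018,-0.0004],0.05],
    [[0,0,0],[0,0.0024,-0.0006],0.05],
    [[0,0,0],[0,0.003,-0.0007],0.05],
    [[0,0,0],[0,0.0036,-0.0009],0.05],
    [[0,0,0],[0,0.0039,-0.001],0.05],
    [[0,0,0],[0,0.0039,-0.001],0.05],
    [[0,0,0],[0,0.0039,-0.001],0.05],
    [[0,0,0],[0,0.0039,-0.001],0.05]
  ]
}}

```text
time_s: 15.55
ee_pos: [0.5611, 0.0123, 0.0577]
orientation: [[-0.199, -0.951, 0.237], [-0.98, 0.193, -0.048], [-0.0, -0.242, -0.97]]
force: [0.8, -0.4, 0.4]
gripper_width: 0.0654
```

```bash
python3 - <<'E'
from h import *
st()
E
```

```text
t 15.55 TCP_H [27.8 -1.  27.7] yaw -101.48 tilt 13.99 F_H [ 0.9 -0.2  0.4] T_H [-0.07  0.08 -0.07] w 0.0654 lipcorner -69.8 -2.3 Acorner 66.0 31.6
```

Call:
{"api": "drive_tool", "payload": {
  "commands": [
    [[0,0,0],[0,0.0004,-0.0001],0.05],
    [[0,0,0],[0,0.0008,-0.0002],0.05],
    [[0,0,0],[0,0.0012,-0.0003],0.05],
    [[0,0,0],[0,0.0016,-0.0004],0.05],
    [[0,0,0],[0,0.002,-0.0005],0.05],
    [[0,0,0],[0,0.0024,-0.0006],0.05],
    [[0,0,0],[0,0.0029,-0.0007],0.05],
    [[0,0,0],[0,0.0029,-0.0007],0.05],
    [[0,0,0],[0,0.0029,-0.0007],0.05],
    [[0,0,0],[0,0.0029,-0.0007],0.05]
  ]
}}

```text
time_s: 16.38
ee_pos: [0.5605, 0.0124, 0.0597]
orientation: [[-0.199, -0.949, 0.243], [-0.98, 0.193, -0.049], [-0.0, -0.248, -0.969]]
force: [8.8, -3.0, 0.9]
gripper_width: 0.0654
```

```bash
python3 - <<'E'
from h import *
st()
E
```

```text
t 16.38 TCP_H [27.2 -1.1 29.7] yaw -101.49 tilt 14.36 F_H [ 9.2 -1.2  0.9] T_H [-0.08 -1.39 -0.01] w 0.0654 lipcorner -70.3 -0.9 Acorner 65.4 33.8
```

The lip end is tucked against the upright face (9 N). I'll relax that and rotate the other end down.

Call:
{"api": "drive_tool", "payload": {
  "commands": [
    [[0,0,0],[0,-0.0015,-0.0004],0.05],
    [[-0.01,0,0],[0,-0.0014,0.0006],0.05],
    [[-0.02,0,0],[0,-0.0013,0.0016],0.05],
    [[-0.03,0,0],[0,-0.0012,0.0026],0.05],
    [[-0.04,0,0],[0,-0.0011,0.0036],0.05],
    [[-0.05,0,0],[0,-0.001,0.0046],0.05],
    [[-0.06,0,0],[0,-0.0009,0.0056],0.05],
    [[-0.07,0,0],[0,-0.0008,0.0066],0.05],
    [[-0.08,0,0],[0,-0.0007,0.0074],0.05],
    [[-0.08,0,0],[0,-0.0007,0.0074],0.05]
  ]
}}

```text
time_s: 17.22
ee_pos: [0.5619, 0.0121, 0.0515]
orientation: [[-0.199, -0.966, 0.163], [-0.98, 0.196, -0.033], [-0.0, -0.166, -0.986]]
force: [6.5, -1.8, 1.7]
gripper_width: 0.0659
```

```bash
python3 - <<'E'
from h import *
st()
E
```

```text
t 17.22 TCP_H [28.7 -1.1 21.5] yaw -101.49 tilt 9.54 F_H [ 6.7 -0.5  1.7] T_H [-0.13 -0.87 -0.02] w 0.0659 lipcorner -71.0 -0.8 Acorner 67.0 22.4
```

Call:
{"api": "drive_tool", "payload": {
  "commands": [
    [[-0.01,0,0],[0,-0.001,0.0008],0.05],
    [[-0.02,0,0],[0,-0.0009,0.0018],0.05],
    [[-0.03,0,0],[0,-0.0008,0.0028],0.05],
    [[-0.04,0,0],[0,-0.0007,0.0038],0.05],
    [[-0.05,0,0],[0,-0.0006,0.0048],0.05],
    [[-0.06,0,0],[0,-0.0005,0.0058],0.05],
    [[-0.07,0,0],[0,-0.0004,0.0066],0.05],
    [[-0.08,0,0],[0,-0.0002,0.0074],0.05],
    [[-0.08,0,0],[0,-0.0002,0.0081],0.05],
    [[-0.08,0,0],[0,-0.0002,0.0081],0.05]
  ]
}}

```text
time_s: 18.05
ee_pos: [0.5627, 0.0121, 0.0433]
orientation: [[-0.199, -0.976, 0.083], [-0.98, 0.198, -0.017], [-0.0, -0.085, -0.996]]
force: [4.1, -1.9, 2.9]
gripper_width: 0.0656
```

```bash
python3 - <<'E'
from h import *
st()
E
```

```text
t 18.05 TCP_H [29.4 -0.9 13.3] yaw -101.49 tilt 4.88 F_H [ 4.4 -1.   2.9] T_H [-0.05 -0.57 -0.1 ] w 0.0656 lipcorner -71.8 -0.9 Acorner 67.7 11.0
```

Call:
{"api": "drive_tool", "payload": {
  "commands": [
    [[-0.01,0,0],[0,0,0.001],0.05],
    [[-0.02,0,0],[0,0,0.002],0.05],
    [[-0.03,0,0],[0,0.0001,0.003],0.05],
    [[-0.04,0,0],[0,0.0001,0.004],0.05],
    [[-0.05,0,0],[0,0.0002,0.005],0.05],
    [[-0.06,0,0],[0,0.0002,0.006],0.05],
    [[-0.07,0,0],[0,0.0003,0.007],0.05],
    [[-0.08,0,0],[0,0.0003,0.008],0.05],
    [[-0.085,0,0],[0,0.0003,0.009],0.05],
    [[-0.085,0,0],[0,0.0003,0.009],0.05]
  ]
}}

```text
time_s: 18.88
ee_pos: [0.5628, 0.012, 0.0357]
orientation: [[-0.199, -0.98, -0.001], [-0.98, 0.199, 0.0], [-0.0, 0.001, -1.0]]
force: [-2.2, 0.0, 12.8]
gripper_width: 0.0655
```

```bash
python3 - <<'E'
from h import *
st(); c,im=snap("wrist","w8"); c2,i2=snap("scene","s8"); np.savez("w8.npz",K=c[0],R=c[1],t=c[2])
cv2.imwrite("pics/s8c.png",np.hstack([im[:,120:520],cv2.resize(i2[170:290,270:390],(400,400),interpolation=cv2.INTER_CUBIC)]))
E
```

```text
t 18.88 TCP_H [29.5 -1.   5.7] yaw -101.49 tilt -0.07 F_H [-2.2 -0.4 12.8] T_H [-0.26  0.4  -0.17] w 0.0655 lipcorner -72.5 0.3 Acorner 67.5 0.1
```

View pics/s8c.png

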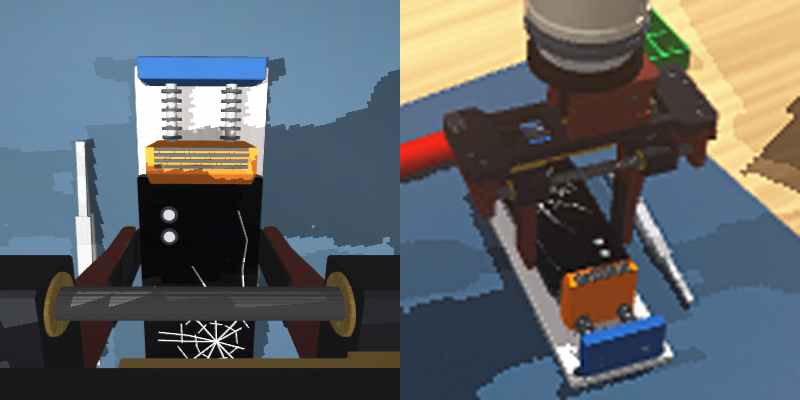

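The wrist view shows the phone flat, with the orange nose overlapping its end edge at (147–252,185) and the two centred to about 0.5 mm. I'll press slightly more, then release and retreat.

Call:
{"api": "drive_tool", "payload": {
  "commands": [
    [[0,0,0],[0,0,0.001],0.05],
    [[0,0,0],[0,0,0.002],0.05],
    [[0,0,0],[0,0,0.002],0.05],
    [[0,0,0],[0,0,0.0],0.05],
    [[0,0,0],[0,0,-0.001],0.066],
    [[0,0,0],[0,0,-0.001],0.078],
    [[0,0,0],[0,0,-0.001],0.078],
    [[0,0,0],[0,0,-0.001],0.078],
    [[0,0,0],[0,0,-0.001],0.078],
    [[0,0,0],[0,0,-0.001],0.078]
  ]
}}

```text
time_s: 19.82
ee_pos: [0.5618, 0.0122, 0.0338]
orientation: [[-0.199, -0.98, -0.003], [-0.98, 0.199, 0.0], [0.0, 0.003, -1.0]]
force: [0.5, 0.1, 0.2]
gripper_width: 0.078
```

Call:
{"api": "drive_tool", "payload": {
  "commands": [
    [[0,0,0],[0,0,-0.005],0.078],
    [[0,0,0],[0,0,-0.015],0.078],
    [[0,0,0],[0,0,-0.035],0.078],
    [[0,0,0],[0,0,-0.065],0.078],
    [[0,0,0],[0,0,-0.1],0.078],
    [[0,0,0],[0,0.03,-0.13],0.078],
    [[0,0,0],[0,0.065,-0.16],0.078],
    [[0,0,0],[0,0.1,-0.18],0.078],
    [[0,0,0],[0,0.12,-0.18],0.078],
    [[0,0,0],[0,0.12,-0.18],0.078]
  ]
}}

```text
time_s: 20.65
ee_pos: [0.4433, 0.0367, 0.2196]
orientation: [[-0.198, -0.98, 0.006], [-0.98, 0.198, 0.001], [-0.002, -0.006, -1.0]]
force: [0.7, -0.5, -0.5]
gripper_width: 0.0779
```

```bash
python3 - <<'E'
from h import *
st(); c,im=snap("wrist","w9"); ct,it=snap("top","t9"); c2,i2=snap("scene","s9"); np.savez("w9.npz",K=c[0],R=c[1],t=c[2])
r=lambda a,w,h:cv2.resize(a,(w,h),interpolation=cv2.INTER_CUBIC)
cv2.imwrite("pics/f9.png",np.hstack([im[:,160:480],np.vstack([r(i2[185:285,270:390],240*2,300),r(it[100:270,130:450],480,300)[:300]])[0:600][:600]][0:1]+[r(np.vstack([r(i2[185:285,270:390],480,300),r(it[100:270,130:450],480,255)]),346,400)]))
E
```

```text
t 20.65 TCP_H [-92.4  -1.5 189.6] yaw -101.41 tilt 0.33 F_H [ 0.8 -0.3 -0.5] T_H [-0.05  0.18  0.02] w 0.0779 lipcorner -194.4 183.5 Acorner -54.4 184.3
```

View pics/f9.png

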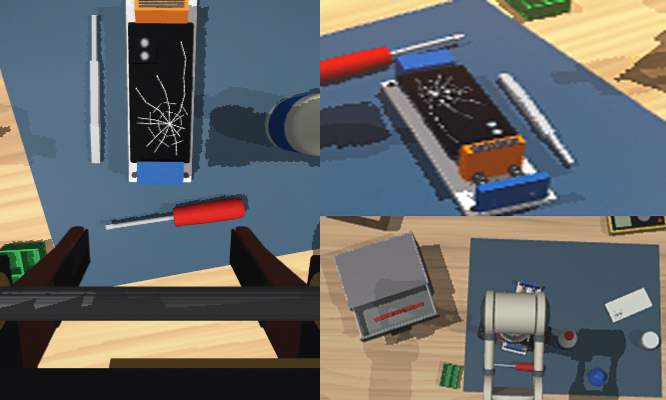

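The final picture shows the phone flat, with the blue lip over one end, the orange nose over the other, and about equal margins beside the jaws. The spudger is still in the drawer and everything else is in place. One last numeric check, then I'll hand in.

```bash
python3 - <<'E'
from h import *
d=np.load("w9.npz"); c=(d["K"],d["R"],d["t"])
for n,L,z in(("near end/lip edge",[(290,163),(352,163)],.04),("far end/jaw",[(289,24),(353,24)],.04),("lip top",[(297,163),(344,163)],.049)): print(n,(inH(ray(c,L,z))*1000).round(1).tolist())
s=robot.state(); print(s["time_s"],s["force"].round(1)); robot.job_done()
E
```

```text
near end/lip edge [[-71.2, 31.1, 10.0], [-70.5, -36.3, 10.0]]
far end/jaw [[65.5, 30.4, 10.0], [66.1, -32.4, 10.0]]
lip top [[-69.9, 22.9, 19.0], [-69.4, -26.9, 19.0]]
20.8 [ 1.2 -0.1 -0.4]
the job is handed in; nothing more can be done
```

I laid the spudger in the drawer, then clamped the phone in the holder with its cracked back up. The job was handed in at 20.8 s of the 61 s allowed, with the gripper clear of everything.

- **Spudger:** it lies flat and roughly mid-width in the open drawer, as seen in the wrist view after release and again in the final top view.
- **Clamping:** I tucked one end under the blue lip, feeling about 9 N when it met the upright face. I then lowered the camera end past the orange jaw; the highest force I read was about 13 N.
- **Seating:** in the last pictures the phone is flat, with the lip over one end and the orange nose over the other. By the final measurement it sits within about 1 mm of centre relative to the lip.
- **Everything else:** the white phone, tweezers, suction cup, tin, screwdriver, tray and bottle look unmoved in the final pictures. The arm hides part of the top view.

Three readings were not exact:
- My estimate of the lip-end position was off by about 2–3 mm along the holder, so I tucked the phone in by contact force instead.
- In the measurement frame I set from the first close-up, the lip and phone both read about 1–2 mm to the −y side. That suggests an error in my frame, not an off-centre phone.
- The jaw's travel cannot be read directly, so I judged the snap only from the pictures and the force.

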